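# Make up two flow-rack spares kits

### The arm

A 6-joint arm with a two-finger parallel gripper is mounted at the origin on the work surface. World frame = base frame: x ahead of the robot, y to its left, z up, the work surface at z = 0. Lengths are in m, angles in rad, forces in N, time in s.
With the tool pointing down it reaches from about 0.3 to 0.85 m from the base axis. Payload 5.4 kg.
Tool frame: the origin (TCP) lies at the very end of the fingers, on their centre line; the grasp point (between the pads) lies 19 mm behind it (grasp_offset is the distance from the TCP to the grasp point, in m); y points along the fingers, z is the direction in which the jaws open and shut, and the axes are right-handed (so a half turn about y gives the same grasp; the last joint's range is limited). The gripper opens to 85 mm and grips with 20 to 120 N. Pads are 22 mm wide; open, the fingers measure 114 mm over their backs; the gripper's body (76 mm by 85 mm) begins 54 mm behind the grasp point. The pads swing forward as they close: fully open they stand 13 mm farther back than shut.
Start: joints at [0.989, 0.158, 1.597, -0, 1.386, -0.21], TCP at [0.209, 0.536, 0.231] pointing down, gripper open.
Joint ranges: [-2.91, 2.91], [-0.94, 2.29], [0.18, 2.7], [-1.29, 4.43], [0.17, 2.64], [-3, 3]. Speed limits (rad/s): [2.57, 2.57, 3.14, 3.14, 3.14, 3.14].

### API

Orientations are given as a unit quaternion [x, y, z, w].
In Python, from station import * gives the robot as it stands.
- The arm moves only by the shell command python3 -m inch 'ROWS' [OPENING] [FORCE]. ROWS is a JSON object of lists of equal length, an entry for each row: "offset": the shift along the world's x, y, z in units of 150 mm (1.0 is 150 mm), a list of three; "roll": the turn about the world's z in units of pi/4 rad (1.0 is pi/4 rad). In form: {"offset": [[tx, ty, tz], ...], "roll": [roll, ...]}. A call has exactly 5 rows; each row is the pose to reach, as a shift and turn from the pose measured when the call began; what a row does not reach only later rows make up. A row lasts 1/12 s, in which the tool goes at most 41.7 mm and 7.16 degrees, less where a joint would pass 70% of its speed; a pose out of reach is approached as far as the arm can. A call with a number of a shift or a turn outside -1 to 1 is refused whole. A call with a gripper value outside its range is refused whole. OPENING is the closure in counts, from 0 (fully open) to 255 (shut), set as the call begins (- or left out, the last holds). The fingers move at their own pace and stop on an object; FORCE is the grip in N (left out, the last holds). Time passes only in rows, so rows that repeat a pose let the fingers close, or fill a call up. It gives the time, the measured TCP pose, the force and the opening at its end, in the units of the state.
- read_state(): the state, without advancing time (a new reading comes with each control period).
- capture(name): name is "side" or "top" or "wrist"; returns a dict with "image" (420x560x3 uint8, red, green, blue), "fx", "fy", "cx", "cy" (pixels), "k1" (the pictures are not rectified: a ray, as slopes to the right and down, at radius r is drawn at 1 + k1 r^2 times it, then the intrinsics apply), "extrinsics" (4x4, takes a point from camera to world coordinates). Camera axes: x right, y down, z forward; pixel columns grow to the right and rows downward; lengths in m; the calibration is good to about 2 mm. A picture is of the moment at which its call begins. There is no depth.
- finish_job(): hands the job in, once; it reports no verdict.
Trained networks look in a picture, given as the dict that the camera call returned (one of the last four; its "shot" number tells which), for a name from the list of things; names that differ only in an ending like _2 or _b are one class to them, and where a whole thing is asked for, a point or a joint stands for the part that bears it (a point fixed in the world has none). Each returns a list of dicts, best first, with "confidence" (0 to 1); they miss things now and then, are a little off and sometimes report something else, mostly with a low value. They report only what shows in the picture. A call takes as long as a camera call. They do not tell look-alikes from the thing itself.
- boxes_of(picture, name): "position" ([x, y, z] in m, in world coordinates, good to about 4 mm: the middle of the surface that is visible of it).
The state is a dict: "t": time; "joint_positions": joint angles; "joint_velocities": joint speeds; "joint_efforts": joint torques, N m; "eef_pos": TCP position; "tcp_rot": TCP orientation; "ft_force": force on the tool from outside, world axes, zero at the start; "torque": the same for the moment, N m; "width": opening from 0.0 (shut) to 1.0 (fully open).
Only numpy, scipy, OpenCV 4.12 (cv2) and the standard library are available. Lean on these libraries where they do the work, as an engineer would, in place of code of your own. Each camera call takes 0.05 s, during which the arm holds its last target.

### The job

Make up two spares kits from the stock inside the orange tape square on the bench, each part set down standing upright on the floor of a compartment of its own, any free compartment of the right tray. First complete the urgent blue tray with the yellow roller, the brass bushing and the bright steel coupling nut; only when that kit is complete move anything for the black tray, which gets the levelling foot and the red buffer. Do not drop the parts, and leave the grey roller, the white bushing and the black nut standing where they are.

Things in the scene. Friction and masses are not known exactly. Their poses are not given: they have to be found in the camera images.
- yellow_roller: Yellow plastic conveyor roller wheel standing on its flat end, a plain cylinder 46 mm in diameter and 44 mm high, with a black hub disc on top. Origin at the centre of its underside, z up through its axis.
- brass_bushing: Golden brass flanged bushing standing on its flange: flange 50 mm in diameter and 8 mm thick at the bottom, above it a barrel 34 mm in diameter up to 48 mm height, dark bore on top. Origin at the centre of its underside, z up through its axis.
- steel_nut: Long hexagonal coupling nut standing on end, 36 mm across flats, 41.6 mm across corners, 52 mm high; bright silvery steel with a dark bore on top. Origin at the centre of its underside, z up; one pair of flats faces along its own x (and every 60 degrees from there).
- levelling_foot: Levelling foot standing on its black rubber base disc (50 mm in diameter, 12 mm thick) with a plain upright steel stud 16 mm in diameter rising from its centre to 68 mm height (a thin steel washer, part of it, rings the stud's foot). Origin at the centre of its underside, z up through its axis.
- red_buffer: Red buffer, a plain cylinder 44 mm in diameter and 44 mm high, standing on a thin steel plate of the same diameter; plain red top. Origin at the centre of its underside, z up through its axis.
- grey_roller: Not for any kit, leave it alone: grey plastic conveyor roller wheel standing on its flat end, a plain cylinder 46 mm in diameter and 44 mm high, with a black hub disc on top. Origin at the centre of its underside, z up through its axis.
- white_bushing: Not for any kit, leave it alone: white plastic flanged bushing standing on its flange: flange 50 mm in diameter and 8 mm thick at the bottom, above it a barrel 34 mm in diameter up to 48 mm height, dark bore on top. Origin at the centre of its underside, z up through its axis.
- black_nut: Not for any kit, leave it alone: long hexagonal coupling nut standing on end, 36 mm across flats, 41.6 mm across corners, 52 mm high; black, with a grey steel bore disc on top. Origin at the centre of its underside, z up; one pair of flats faces along its own x (and every 60 degrees from there).
- blue_tray: Blue plastic kit tray, white floor. Fixed to the bench left or right of the stock, open-topped, 226 mm long (its x, roughly away from the robot) by 78 mm wide (y). Walls and dividers 4 mm thick, 16 mm high above the bench; floor 4 mm thick. Three compartments in a row, each 70 by 70 mm inside, centres at x = -74, 0, +74 mm, y = 0. Origin at the centre of its underside, on the bench.
- black_tray: Black plastic kit tray, white floor. Fixed to the bench left or right of the stock, open-topped, 226 mm long (its x, roughly away from the robot) by 78 mm wide (y). Walls and dividers 4 mm thick, 16 mm high above the bench; floor 4 mm thick. Three compartments in a row, each 70 by 70 mm inside, centres at x = -74, 0, +74 mm, y = 0. Origin at the centre of its underside, on the bench.
Not all that is in view belongs to the job. What is shaped like the brass_bushing but green is not meant.

How it is judged:
By the outcome, as a careful person would: the job done as asked, in the order asked, and still so for the second after the job is handed in, with the robot touching nothing.
It also fails if it takes over 128 s, if anything falls off the work surface, if the arm or the gripper's body presses on something with over 40 N, if the wrist force passes 120 N, or if a joint passes its speed limit or range.

## Working session

There is one attempt and no reset: what is moved stays moved. The work goes in short steps, Python scripts to look and compute and a shell command to move; the robot and the scene stay as the last step left them, time stands still between calls to the robot, and variables do not carry over. Pictures are saved under pics/ and viewed, and the job is handed in when it is done.

```bash
ls; mkdir -p pics
python3 - <<'E'
from station import *
import cv2
s=read_state(); print({k:s[k] for k in('t','eef_pos','tcp_rot','width','ft_force')})
for n in('top','side'):
    p=capture(n); cv2.imwrite(f'pics/{n}0.png',p['image'][:,:,::-1]); print(n,p['extrinsics'],p['fx'],p['k1'])
    if n=='top':
      for o in 'yellow_roller brass_bushing steel_nut levelling_foot red_buffer grey_roller white_bushing black_nut blue_tray black_tray'.split():
        print(o,[( [round(float(v),3) for v in d['position']],round(float(d['confidence']),2)) for d in boxes_of(p,o)])
E
```

```text
pics
{'t': 0.0, 'eef_pos': array([0.20853486, 0.5351874 , 0.23027825]), 'tcp_rot': array([ 0.69556218, -0.13097641,  0.13038977, -0.6942888 ]), 'width': 0.9997924125694954, 'ft_force': array([-0.99854971,  0.13332618, -0.01928726])}
top [[ 0.01782582 -0.98387877  0.17794607  0.37866536]
 [-0.99979456 -0.01925773 -0.00632283  0.00242289]
 [ 0.00964774 -0.1777968  -0.98401993  1.1155526 ]
 [ 0.          0.          0.          1.        ]] 482.41291706888813 -0.0877938322915541
yellow_roller [([0.656, 0.1, 0.047], 0.84)]
brass_bushing [([0.711, -0.083, 0.036], 0.92), ([0.645, -0.002, 0.039], 0.85)]
steel_nut [([0.442, 0.098, 0.053], 0.74)]
levelling_foot [([0.44, -0.096, 0.011], 0.72)]
red_buffer [([0.434, 0.002, 0.042], 0.53), ([0.534, 0.099, 0.046], 0.3)]
grey_roller [([0.548, -0.103, 0.041], 0.83)]
white_bushing [([0.533, 0.101, 0.044], 0.62)]
black_nut [([0.534, -0.002, 0.055], 0.83), ([0.439, 0.1, 0.053], 0.23)]
blue_tray [([0.522, 0.294, 0.003], 0.84), ([0.656, 0.098, 0.048], 0.26)]
black_tray [([0.519, -0.298, 0.003], 0.93), ([0.522, 0.294, 0.004], 0.55)]
side [[ 0.80845838 -0.29651581  0.50840281  0.03698773]
 [-0.58850624 -0.41820128  0.6919307  -0.70591116]
 [ 0.00744631 -0.8585954  -0.51259973  0.55390146]
 [ 0.          0.          0.          1.        ]] 467.68324189489925 0.051736546041639346
```

View pics/top0.png

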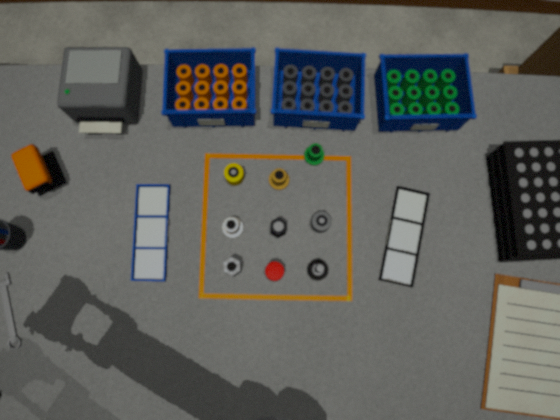

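View pics/side0.png

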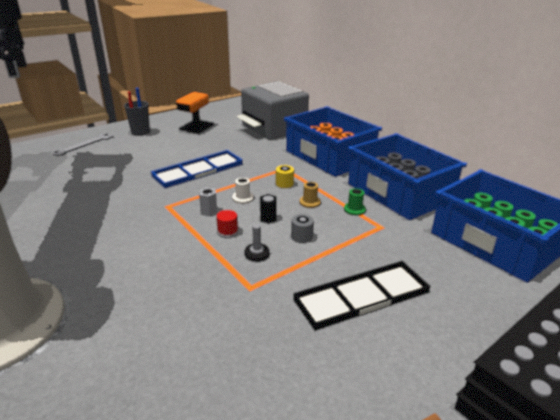

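```bash
cat > h.py <<'E'
import numpy as np, cv2
from station import *
def unproj(p,u,v,z):
    k=p['k1']; xd=(u-p['cx'])/p['fx']; yd=(v-p['cy'])/p['fy']; x,y=xd,yd
    for _ in range(30):
        f=1+k*(x*x+y*y); x,y=xd/f,yd/f
    E=np.array(p['extrinsics']); d=E[:3,:3]@[x,y,1]; o=E[:3,3]
    return o+d*(z-o[2])/d[2]
def proj(p,P):
    E=np.array(p['extrinsics']); c=(np.atleast_2d(P)-E[:3,3])@E[:3,:3]
    x,y=c[:,0]/c[:,2],c[:,1]/c[:,2]; f=1+p['k1']*(x*x+y*y)
    return np.stack([p['fx']*x*f+p['cx'],p['fy']*y*f+p['cy']],1)
def ring(img,p,x,y,z,r,s,o,col):
    a=np.linspace(0,2*np.pi,40); P=np.stack([x+r*np.cos(a),y+r*np.sin(a),0*a+z],1)
    q=(proj(p,P)-o+0.5)*s-0.5
    cv2.polylines(img,[np.round(q*8).astype(int)],True,col,1,cv2.LINE_AA,3)
def poly(img,p,P,s,o,col):
    q=(proj(p,P)-o+0.5)*s-0.5
    cv2.polylines(img,[np.round(q*8).astype(int)],True,col,1,cv2.LINE_AA,3)
def crop(p,u0,v0,u1,v1,s):
    return cv2.resize(np.ascontiguousarray(p['image'][v0:v1,u0:u1,::-1]),None,fx=s,fy=s,interpolation=cv2.INTER_CUBIC)
E
cat > ov.py <<'E'
from h import *
p=capture('top')
c=crop(p,195,140,360,300,4.8)[:768]; c=crop(p,200,150,355,300,4); o=np.array([200,150]);g=(0,255,0);m=(255,0,255)
for n,x,y,z,r,hb,rb in [('y',.656,.1,.044,.023,0,.023),('b',.645,-.002,.048,.017,0,.025),('n',.442,.098,.052,.0195,0,.0195),('f',.44,-.096,.068,.008,0,.025),('r',.434,.002,.044,.022,0,.022),('w',.533,.101,.048,.017,0,.025),('k',.534,-.002,.052,.0195,0,.0195),('g',.548,-.103,.044,.023,0,.023)]:
    ring(c,p,x,y,z,r,4,o,g); ring(c,p,x,y,hb,rb,4,o,m)
cv2.imwrite('pics/ov1.png',c)
# trays: white floor quads
hsv=cv2.cvtColor(p['image'],cv2.COLOR_RGB2HSV)
for nm,(u0,v0,u1,v1) in dict(blue=(125,175,178,290),black=(372,180,435,292)).items():
    sub=hsv[v0:v1,u0:u1]; mk=((sub[...,2]>165)&(sub[...,1]<60)).astype(np.uint8)
    n,l,st,ce=cv2.connectedComponentsWithStats(mk)
    for i in range(1,n):
        if st[i,4]>100:
            P=unproj(p,ce[i][0]+u0,ce[i][1]+v0,.004); print(nm,st[i,4],np.round(ce[i]+[u0,v0],1),np.round(P,4))
cv2.imwrite('pics/tr1.png',np.hstack([crop(p,125,175,185,292,5),crop(p,375,175,435,292,5)]))
E
python3 ov.py
```

```text
(no output)
```

View pics/ov1.png

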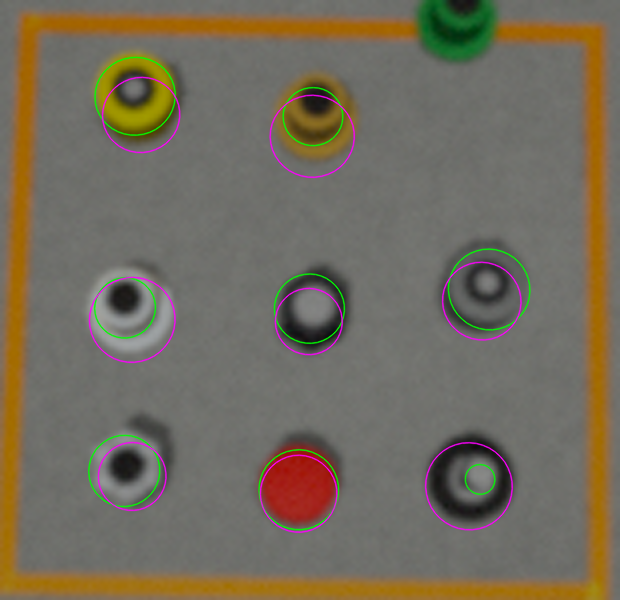

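View pics/tr1.png

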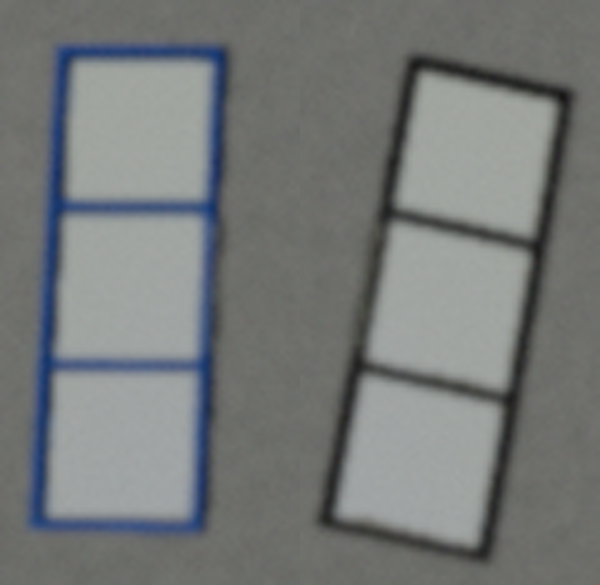

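```bash
cat > m.py <<'E'
from h import *
p=capture('top'); g=cv2.cvtColor(p['image'],cv2.COLOR_RGB2GRAY).astype(float)
pts=dict(yellow=(134,90,.044,-1),brass=(316,98,.048,-1),nut=(127,467,.052,-1),stud=(480,479,.068,1),red=(298,487,.044,0),white=(123,298,.048,-1),black=(311,309,.052,1),grey=(487,283,.044,1))
for n,(X,Y,z,s) in pts.items():
    print(n,np.round(unproj(p,200+(X+.5)/4-.5,150+(Y+.5)/4-.5,z),4))
cv2.imwrite('pics/m2.png',np.vstack([np.hstack([crop(p,215,155,255,190,8),crop(p,260,160,300,195,8)]),np.hstack([crop(p,212,250,252,285,8),crop(p,298,250,338,285,8)])]))
hsv=cv2.cvtColor(p['image'],cv2.COLOR_RGB2HSV)
for nm,(u0,v0,u1,v1) in dict(blue=(125,175,178,290),black=(372,180,435,292)).items():
    sub=hsv[v0:v1,u0:u1]; mk=((sub[...,2]>135)&(sub[...,1]<60)).astype(np.uint8)
    n,l,st,ce=cv2.connectedComponentsWithStats(mk,connectivity=4)
    C=[]
    for i in range(1,n):
        if st[i,4]>100:
            P=unproj(p,ce[i][0]+u0,ce[i][1]+v0,.004); C.append(P); print(nm,st[i,4],np.round(ce[i]+[u0,v0],1),np.round(P,4))
    if len(C)>1: d=C[0]-C[-1]; print('yaw deg',np.degrees(np.arctan2(d[1],d[0])),np.linalg.norm(d))
E
python3 m.py
```

```text
yellow [0.6593 0.1005 0.044 ]
brass [ 0.6556 -0.0038  0.048 ]
nut [0.4439 0.0963 0.052 ]
stud [ 0.4399 -0.0962  0.068 ]
red [0.4352 0.0022 0.044 ]
white [0.5382 0.1021 0.048 ]
black [ 0.5335 -0.0032  0.052 ]
grey [ 0.5513 -0.102   0.044 ]
blue 771 [152.5 200.5] [0.5973 0.2922 0.004 ]
blue 812 [150.9 232. ] [0.5224 0.2913 0.004 ]
blue 848 [149.1 263.5] [0.4493 0.2909 0.004 ]
yaw deg 0.5396362904007266 0.14808198409579953
black 719 [409.7 205.5] [ 0.5975 -0.3157  0.004 ]
black 756 [404.1 235.7] [ 0.5251 -0.3004  0.004 ]
black 773 [398.4 266.6] [ 0.4527 -0.2851  0.004 ]
yaw deg -11.93309362272572 0.14795492804837806
```

View pics/m2.png

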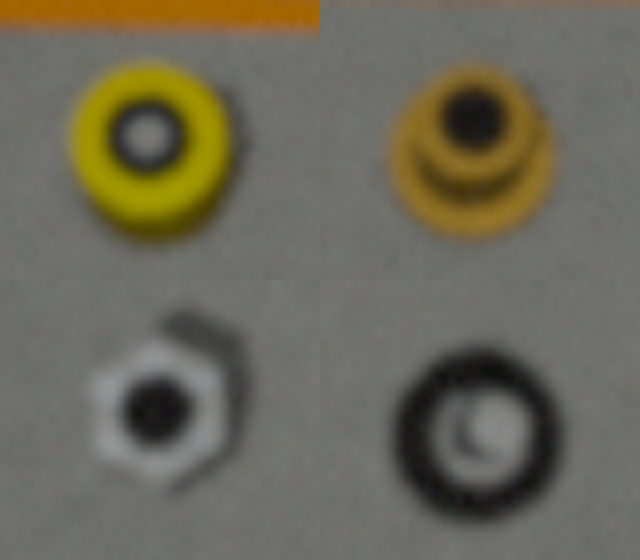

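```bash
cat > st.py <<'E'
from h import *
from scipy.spatial.transform import Rotation as R
import sys
s=read_state(); M=R.from_quat(s['tcp_rot']).as_matrix()
a=np.degrees(np.arctan2(M[1,2],M[0,2]))
print('t',round(s['t'],2),'tcp',np.round(s['eef_pos'],4),'jaw yaw',round(a,2),'tilt',np.round(M[:,1],3),'w',round(s['width'],3),'F',np.round(s['ft_force'],1))
if len(sys.argv)>1:
    x,y,z=map(float,sys.argv[1].split(',')); d=np.array([x,y,z])-s['eef_pos']
    print('offset units',np.round(d/.15,3),'roll units to',[round(((t-a+90)%180-90)/45,3) for t in ([float(sys.argv[2])] if len(sys.argv)>2 else [90])])
E
python3 st.py 0.444,0.0963,0.16
```

```text
t 0.7 tcp [0.2089 0.5357 0.2313] jaw yaw 68.7 tilt [ 0.  0. -1.] w 0.998 F [-0.5 -0.2 -0.3]
offset units [ 1.567 -2.929 -0.476] roll units to [np.float64(0.473)]
```

What could be confused, in top-view pixels:
- **Steel nut:** (231,266), bright hex with a dark bore. It could be taken for the black nut (278,227) or the grey roller (320,221).
- **Yellow roller:** (233,173). It could be taken for the grey roller.
- **Brass bushing:** (279,178), golden. It could be taken for the green one (315,153) or the white one (232,226).
- **Levelling foot:** (318,269), and **red buffer:** (274,270). Neither has a close look-alike.

The close crop confirms the yellow roller, brass bushing, steel nut and levelling foot. All tray compartments are empty.

```bash
python3 -m inch '{"offset":[[0.2,-0.2,-0.05],[0.3,-0.4,-0.1],[0.4,-0.6,-0.2],[0.5,-0.8,-0.2],[0.5,-1,-0.2]],"roll":[0.1,0.2,0.3,0.4,0.47]}' 90 60; python3 st.py 0.444,0.0963,0.16
```

```text
t: 1.12
eef_pos: [0.2854, 0.3838, 0.2005]
tcp_rot: [0.707, -0.0, 0.0, -0.707]
ft_force: [0.5, 0.1, 0.8]
width: 0.648
t 1.12 tcp [0.2854 0.3838 0.2005] jaw yaw 89.98 tilt [ 0.    -0.001 -1.   ] w 0.648 F [0.5 0.1 0.8]
offset units [ 1.057 -1.916 -0.27 ] roll units to [np.float64(0.0)]
```

```bash
python3 -m inch '{"offset":[[0.2,-0.2,0],[0.3,-0.4,0],[0.4,-0.6,0],[0.5,-0.8,0],[0.5,-1,0]],"roll":[0,0,0,0,0]}'; python3 -m inch '{"offset":[[0.1,-0.2,0],[0.3,-0.4,0],[0.4,-0.6,0],[0.5,-0.8,0],[0.55,-0.91,0]],"roll":[0,0,0,0,0]}'; python3 st.py 0.444,0.0963,0.16
python3 - <<'E'
from h import *
p=capture('wrist'); cv2.imwrite('pics/w1.png',p['image'][:,:,::-1])
for n in ('steel_nut',): print([(np.round(d['position'],4),d['confidence']) for d in boxes_of(p,n)])
E
```

```text
t: 1.53
eef_pos: [0.3624, 0.232, 0.201]
tcp_rot: [0.707, 0.0, 0.001, -0.707]
ft_force: [0.6, -0.1, 1.2]
width: 0.647
t: 1.95
eef_pos: [0.4464, 0.0925, 0.2014]
tcp_rot: [0.708, -0.0, 0.003, -0.706]
ft_force: [0.1, -0.0, -0.2]
width: 0.651
t 1.95 tcp [0.4464 0.0925 0.2014] jaw yaw 89.77 tilt [ 0.004 -0.002 -1.   ] w 0.651 F [ 0.1 -0.  -0.2]
offset units [-0.016  0.025 -0.276] roll units to [np.float64(0.005)]
[(array([0.437 , 0.0969, 0.0557]), 0.56)]
```

View pics/w1.png

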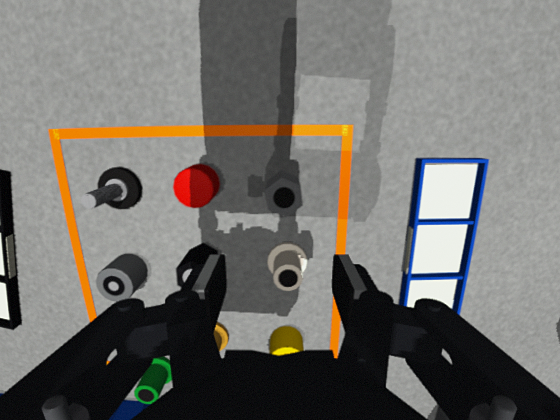

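Run:
```python
from h import *
p=capture('wrist'); print(np.round(unproj(p,284,197.5,.052),4),np.round(unproj(p,289,277,.048),4),np.round(unproj(p,197,182,.044),4))
t=capture('top')
out=[]
for q,(a,b,c,d) in ((p,(254,160,319,225)),(t,(212,245,252,285))):
    s=400/(c-a); im=np.clip(crop(q,a,b,c,d,s).astype(float)*(1.8 if q is p else 1),0,255).astype(np.uint8)
    ctr=unproj(p,284,197.5,.052)[:2] if q is p else [.4439,.0963]
    for yaw,col in ((0,(0,255,0)),(10,(255,0,255)),(-10,(0,255,255))):
        an=np.radians(yaw+30+60*np.arange(6)); P=np.stack([ctr[0]+.0208*np.cos(an),ctr[1]+.0208*np.sin(an),0*an+.052],1)
        poly(im,q,P,s,np.array([a,b]),col)
    out.append(im)
cv2.imwrite('pics/w2.png',np.hstack(out))
```

```text
[0.4448 0.0988 0.052 ] [0.5368 0.1044 0.048 ] [0.4298 0.0096 0.044 ]
```

View pics/w2.png

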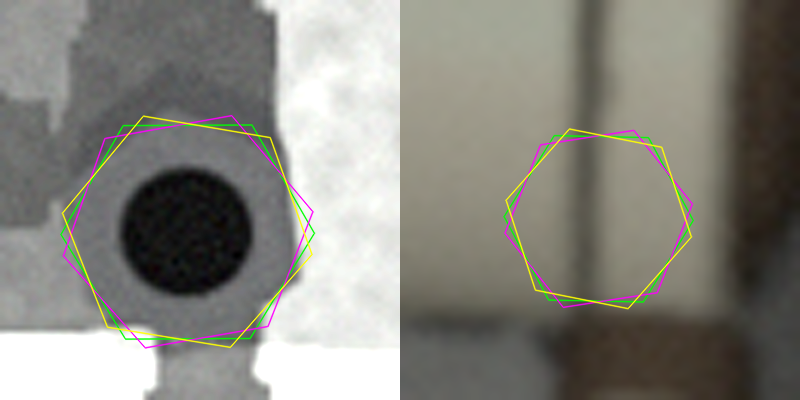

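Run:
```python
from h import *
p=capture('wrist'); a,b,c,d=254,160,319,225
out=[]
for k in (0,1):
    im=crop(p,a,b,c,d,6).astype(float); im=np.clip((im-60)*2.6,0,255).astype(np.uint8)
    if k:
      for yaw,col in ((30,(0,255,0)),(22,(255,0,255)),(38,(0,255,255))):
        an=np.radians(yaw+30+60*np.arange(6)); P=np.stack([.4448+.0208*np.cos(an),.0988+.0208*np.sin(an),0*an+.052],1)
        poly(im,p,P,6,np.array([a,b]),col)
    out.append(im)
cv2.imwrite('pics/w3.png',np.hstack(out))
```

```text
(no output)
```

View pics/w3.png

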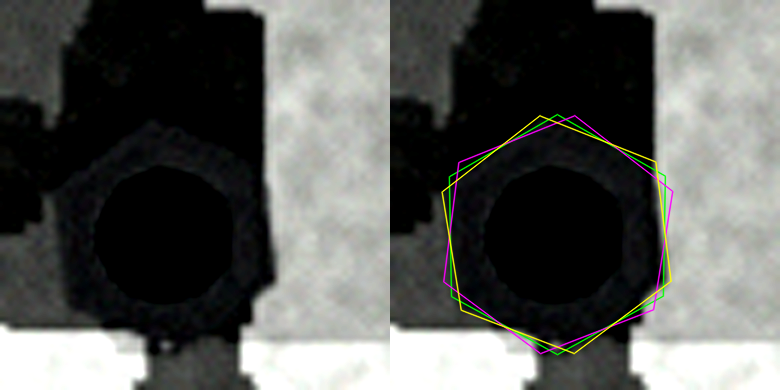

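```bash
python3 -m inch '{"offset":[[-0.016,0.033,0],[-0.016,0.033,-0.2],[-0.016,0.033,-0.4],[-0.016,0.033,-0.6],[-0.016,0.033,-0.75]],"roll":[0.08,0.16,0.16,0.16,0.16]}'; python3 st.py 0.444,0.0975,0.018 97
```

```text
t: 2.62
eef_pos: [0.4403, 0.1027, 0.0863]
tcp_rot: [-0.706, -0.045, 0.045, 0.706]
ft_force: [-0.4, 0.3, 0.1]
width: 0.647
t 2.62 tcp [0.4403 0.1027 0.0863] jaw yaw 97.27 tilt [-0.  0. -1.] w 0.647 F [-0.4  0.3  0.1]
offset units [ 0.025 -0.034 -0.455] roll units to [np.float64(-0.006)]
```

```bash
python3 -m inch '{"offset":[[0.025,-0.034,0],[0.025,-0.034,-0.12],[0.025,-0.034,-0.25],[0.025,-0.034,-0.38],[0.025,-0.034,-0.455]],"roll":[0,0,0,0,0]}'; python3 st.py 0.444,0.0975,0.018 97; python3 -m inch '{"offset":[[0,0,0],[0,0,0],[0,0,0],[0,0,0],[0,0,0]],"roll":[0,0,0,0,0]}' 255 60; python3 st.py 0.444,0.0975,0.018 97
```

```text
t: 3.03
eef_pos: [0.4439, 0.0982, 0.0177]
tcp_rot: [-0.706, -0.045, 0.046, 0.706]
ft_force: [-0.2, -0.1, -0.1]
width: 0.646
t 3.03 tcp [0.4439 0.0982 0.0177] jaw yaw 97.36 tilt [-0.001  0.    -1.   ] w 0.646 F [-0.2 -0.1 -0.1]
offset units [ 0.001 -0.005  0.002] roll units to [np.float64(-0.008)]
t: 3.45
eef_pos: [0.4445, 0.0984, 0.0186]
tcp_rot: [-0.706, -0.046, 0.045, 0.706]
ft_force: [-0.7, 0.3, -3.0]
width: 0.414
t 3.45 tcp [0.4445 0.0984 0.0186] jaw yaw 97.37 tilt [ 0.001  0.    -1.   ] w 0.414 F [-0.7  0.3 -3. ]
offset units [-0.003 -0.006 -0.004] roll units to [np.float64(-0.008)]
```

```bash
python3 -m inch '{"offset":[[0,0,0.05],[0,0,0.2],[0,0,0.4],[0,0.1,0.6],[0,0.2,0.7]],"roll":[0,0,0,0,0]}'; python3 st.py 0.449,0.291,0.12 90; python3 -m inch '{"offset":[[0,0.2,0],[0,0.4,0],[0,0.6,0],[0.03,0.8,0],[0.03,1.0,0]],"roll":[0,0,0,0,-0.1]}';  python3 st.py 0.449,0.291,0.023 90
```

```text
t: 3.87
eef_pos: [0.4467, 0.1284, 0.1283]
tcp_rot: [0.706, 0.048, -0.042, -0.706]
ft_force: [2.0, -0.3, -2.9]
width: 0.415
t 3.87 tcp [0.4467 0.1284 0.1283] jaw yaw 97.28 tilt [ 0.007  0.    -1.   ] w 0.415 F [ 2.  -0.3 -2.9]
offset units [ 0.015  1.084 -0.055] roll units to [np.float64(-0.162)]
t: 4.28
eef_pos: [0.4516, 0.2799, 0.1294]
tcp_rot: [0.707, 0.02, -0.014, -0.707]
ft_force: [0.2, 0.0, -2.7]
width: 0.412
t 4.28 tcp [0.4516 0.2799 0.1294] jaw yaw 92.75 tilt [ 0.009  0.    -1.   ] w 0.412 F [ 0.2  0.  -2.7]
offset units [-0.017  0.074 -0.709] roll units to [np.float64(-0.061)]
```

```bash
python3 -m inch '{"offset":[[-0.017,0.074,0],[-0.017,0.074,-0.2],[-0.017,0.074,-0.4],[-0.017,0.074,-0.55],[-0.017,0.074,-0.62]],"roll":[-0.06,-0.06,-0.06,-0.06,-0.06]}'; python3 st.py 0.449,0.291,0.0227 90
```

```text
t: 4.7
eef_pos: [0.4467, 0.2903, 0.0338]
tcp_rot: [0.708, 0.002, 0.001, -0.706]
ft_force: [-0.3, 0.2, -3.2]
width: 0.411
t 4.7 tcp [0.4467 0.2903 0.0338] jaw yaw 90.07 tilt [ 0.004 -0.002 -1.   ] w 0.411 F [-0.3  0.2 -3.2]
offset units [ 0.015  0.005 -0.074] roll units to [np.float64(-0.001)]
```

```bash
python3 -m inch '{"offset":[[0.01,0,-0.02],[0.01,0,-0.04],[0.01,0,-0.06],[0.01,0,-0.07],[0.01,0,-0.074]],"roll":[0,0,0,0,0]}'; python3 st.py 0.449,0.291,0.0227 90
```

```text
t: 5.12
eef_pos: [0.4491, 0.2906, 0.0237]
tcp_rot: [0.708, 0.002, 0.002, -0.707]
ft_force: [-0.2, -0.2, -2.1]
width: 0.41
t 5.12 tcp [0.4491 0.2906 0.0237] jaw yaw 90.06 tilt [ 0.006 -0.001 -1.   ] w 0.41 F [-0.2 -0.2 -2.1]
offset units [-0.001  0.003 -0.006] roll units to [np.float64(-0.001)]
```

```bash
python3 -m inch '{"offset":[[0,0,-0.003],[0,0,-0.006],[0,0,-0.008],[0,0,-0.008],[0,0,-0.008]],"roll":[0,0,0,0,0]}'; python3 -m inch '{"offset":[[0,0,0],[0,0,0],[0,0,0],[0,0,0],[0,0,0]],"roll":[0,0,0,0,0]}' 90; python3 st.py 0.6593,0.1005,0.14 90
```

```text
t: 5.53
eef_pos: [0.4491, 0.2906, 0.0226]
tcp_rot: [0.708, 0.002, 0.002, -0.707]
ft_force: [-0.8, 0.0, -3.0]
width: 0.417
t: 5.95
eef_pos: [0.4493, 0.2907, 0.0228]
tcp_rot: [0.708, 0.003, 0.002, -0.707]
ft_force: [0.7, 0.6, 0.1]
width: 0.649
t 5.95 tcp [0.4493 0.2907 0.0228] jaw yaw 90.06 tilt [ 0.007 -0.001 -1.   ] w 0.649 F [0.7 0.6 0.1]
offset units [ 1.4   -1.268  0.781] roll units to [np.float64(-0.001)]
```

```bash
python3 -m inch '{"offset":[[0,0,0.1],[0,0,0.3],[0,0,0.5],[0.1,-0.1,0.7],[0.3,-0.3,0.78]],"roll":[0,0,0,0,0]}'; python3 -m inch '{"offset":[[0.2,-0.2,0],[0.4,-0.4,0],[0.6,-0.6,0],[0.8,-0.7,0],[0.9,-0.8,0]],"roll":[0,0,0,0,0]}'
python3 - <<'E'
from h import *
p=capture('top'); s=capture('side'); w=capture('wrist')
cv2.imwrite('pics/a1.png',np.hstack([crop(p,125,150,245,290,3.4),crop(s,140,130,300,250,2.6)[:312] if 0 else cv2.resize(crop(s,140,130,300,250,3),(408,476))]))
cv2.imwrite('pics/a2.png',w['image'][:,:,::-1])
E
python3 st.py 0.6593,0.1005,0.1 90
```

```text
t: 6.37
eef_pos: [0.4933, 0.2498, 0.1438]
tcp_rot: [-0.707, -0.006, -0.002, 0.708]
ft_force: [0.2, 0.1, 0.2]
width: 0.648
t: 6.78
eef_pos: [0.6313, 0.1274, 0.1441]
tcp_rot: [-0.707, -0.006, -0.004, 0.708]
ft_force: [-0.1, 0.4, 0.5]
width: 0.648
t 6.93 tcp [0.629  0.1286 0.1435] jaw yaw 90.2 tilt [ 0.012  0.002 -1.   ] w 0.652 F [-0.4  1.   0.4]
offset units [ 0.202 -0.188 -0.29 ] roll units to [np.float64(-0.004)]
```

View pics/a1.png

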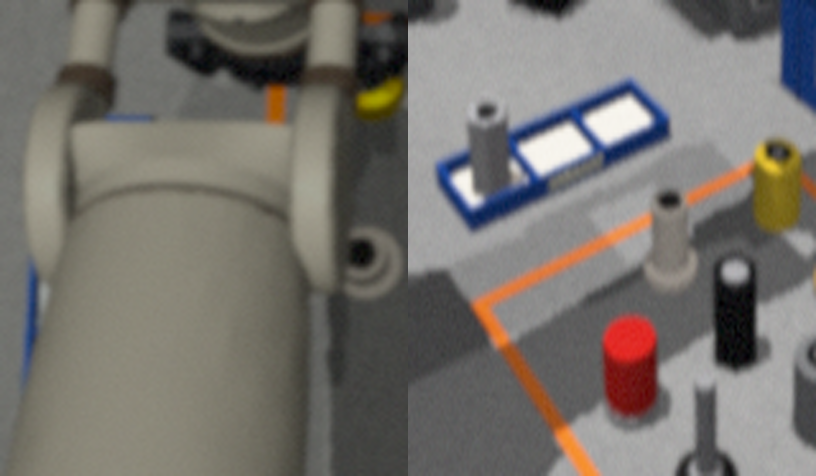

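View pics/a2.png

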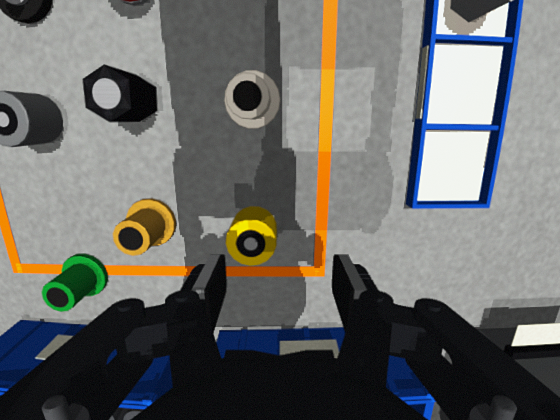

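```bash
python3 - <<'E'
from h import *
w=capture('wrist')
print(unproj(w,250.5,243,.044),unproj(w,131,238,.048),unproj(w,247,97,.048))
E
python3 st.py 0.66,0.1005,0.018 90
```

```text
[0.65772723 0.1046009  0.044     ] [0.65198456 0.00068195 0.048     ] [0.5375626  0.10512375 0.048     ]
t 6.98 tcp [0.628  0.1298 0.1434] jaw yaw 90.29 tilt [ 0.011  0.002 -1.   ] w 0.645 F [-0.4  0.2  0.3]
offset units [ 0.213 -0.195 -0.836] roll units to [np.float64(-0.006)]
```

```bash
python3 -m inch '{"offset":[[0.2,-0.18,0],[0.205,-0.182,-0.15],[0.205,-0.182,-0.3],[0.205,-0.182,-0.4],[0.205,-0.182,-0.45]],"roll":[0,0,0,0,0]}' 55; python3 st.py 0.6585,0.1025,0.018 90
```

```text
t: 7.4
eef_pos: [0.6559, 0.1039, 0.0729]
tcp_rot: [-0.706, -0.004, 0.0, 0.708]
ft_force: [-0.2, -0.3, -0.4]
width: 0.784
t 7.4 tcp [0.6559 0.1039 0.0729] jaw yaw 90.37 tilt [ 0.005  0.002 -1.   ] w 0.784 F [-0.2 -0.3 -0.4]
offset units [ 0.018 -0.009 -0.366] roll units to [np.float64(-0.008)]
```

```bash
python3 -m inch '{"offset":[[0.018,-0.009,0],[0.018,-0.009,-0.1],[0.018,-0.009,-0.2],[0.018,-0.009,-0.3],[0.018,-0.009,-0.366]],"roll":[0,0,0,0,0]}'; python3 st.py 0.6585,0.1025,0.018 90; python3 -m inch '{"offset":[[0,0,0],[0,0,0],[0,0,0],[0,0,0],[0,0,0]],"roll":[0,0,0,0,0]}' 255; python3 st.py 0.6585,0.1025,0.1 90
```

```text
t: 7.82
eef_pos: [0.6573, 0.1027, 0.0155]
tcp_rot: [-0.706, -0.003, 0.001, 0.708]
ft_force: [-0.1, -0.1, 0.6]
width: 0.787
t 7.82 tcp [0.6573 0.1027 0.0155] jaw yaw 90.38 tilt [ 0.003  0.002 -1.   ] w 0.787 F [-0.1 -0.1  0.6]
offset units [ 0.008 -0.001  0.016] roll units to [np.float64(-0.008)]
t: 8.23
eef_pos: [0.658, 0.1026, 0.0163]
tcp_rot: [-0.706, -0.004, 0.001, 0.708]
ft_force: [-1.1, 0.2, -2.0]
width: 0.524
t 8.23 tcp [0.658  0.1026 0.0163] jaw yaw 90.37 tilt [ 0.004  0.002 -1.   ] w 0.524 F [-1.1  0.2 -2. ]
offset units [ 0.003 -0.001  0.558] roll units to [np.float64(-0.008)]
```

```bash
python3 -m inch '{"offset":[[0,0,0.05],[0,0,0.2],[0,0,0.4],[-0.05,0.1,0.6],[-0.1,0.2,0.7]],"roll":[0,0,0,0,0]}'; python3 -m inch '{"offset":[[-0.1,0.2,0],[-0.2,0.4,0],[-0.3,0.6,0],[-0.31,0.8,0],[-0.31,1.0,0]],"roll":[0,0,0,0,0]}';  python3 st.py 0.597,0.292,0.0208 90
```

```text
t: 8.65
eef_pos: [0.6457, 0.1323, 0.1271]
tcp_rot: [-0.706, -0.006, -0.003, 0.708]
ft_force: [0.4, -0.5, -0.2]
width: 0.52
t: 9.07
eef_pos: [0.5983, 0.2839, 0.1284]
tcp_rot: [-0.706, -0.006, -0.003, 0.708]
ft_force: [0.5, -0.4, -1.1]
width: 0.519
t 9.07 tcp [0.5983 0.2839 0.1284] jaw yaw 90.3 tilt [ 0.013  0.003 -1.   ] w 0.519 F [ 0.5 -0.4 -1.1]
offset units [-0.009  0.054 -0.717] roll units to [np.float64(-0.007)]
```

```bash
python3 -m inch '{"offset":[[-0.009,0.054,0],[-0.009,0.054,-0.2],[-0.009,0.054,-0.4],[-0.009,0.054,-0.55],[-0.009,0.054,-0.62]],"roll":[0,0,0,0,0]}'; python3 st.py 0.597,0.292,0.0208 90
```

```text
t: 9.48
eef_pos: [0.5947, 0.2909, 0.0321]
tcp_rot: [-0.707, -0.005, -0.001, 0.707]
ft_force: [-0.6, 0.0, -2.4]
width: 0.52
t 9.48 tcp [0.5947 0.2909 0.0321] jaw yaw 90.3 tilt [ 0.008  0.001 -1.   ] w 0.52 F [-0.6  0.  -2.4]
offset units [ 0.015  0.007 -0.075] roll units to [np.float64(-0.007)]
```

```bash
python3 -m inch '{"offset":[[0.01,0.007,-0.02],[0.01,0.007,-0.04],[0.01,0.007,-0.06],[0.01,0.007,-0.07],[0.01,0.007,-0.075]],"roll":[0,0,0,0,0]}'; python3 -m inch '{"offset":[[0,0,-0.003],[0,0,-0.006],[0,0,-0.006],[0,0,-0.006],[0,0,-0.006]],"roll":[0,0,0,0,0]}'; python3 st.py 0.597,0.292,0.0203 90
```

```text
t: 9.9
eef_pos: [0.5973, 0.2922, 0.0222]
tcp_rot: [-0.707, -0.005, -0.002, 0.708]
ft_force: [-0.0, -1.0, -1.4]
width: 0.519
t: 10.32
eef_pos: [0.5973, 0.2922, 0.0214]
tcp_rot: [-0.706, -0.005, -0.002, 0.708]
ft_force: [-0.4, 0.8, -1.2]
width: 0.52
t 10.32 tcp [0.5973 0.2922 0.0214] jaw yaw 90.29 tilt [ 0.01   0.002 -1.   ] w 0.52 F [-0.4  0.8 -1.2]
offset units [-0.002 -0.001 -0.008] roll units to [np.float64(-0.007)]
```

```bash
python3 -m inch '{"offset":[[0,0,-0.005],[0,0,-0.008],[0,0,-0.011],[0,0,-0.011],[0,0,-0.011]],"roll":[0,0,0,0,0]}'; python3 st.py 0.597,0.292,0.0203 90
```

```text
t: 10.73
eef_pos: [0.5973, 0.2922, 0.0197]
tcp_rot: [-0.707, -0.005, -0.002, 0.708]
ft_force: [0.2, -1.3, -0.9]
width: 0.523
t 10.73 tcp [0.5973 0.2922 0.0197] jaw yaw 90.29 tilt [ 0.01   0.002 -1.   ] w 0.523 F [ 0.2 -1.3 -0.9]
offset units [-0.002 -0.001  0.004] roll units to [np.float64(-0.006)]
```

```bash
python3 -m inch '{"offset":[[0,0,-0.003],[0,0,-0.005],[0,0,-0.007],[0,0,-0.007],[0,0,-0.007]],"roll":[0,0,0,0,0]}'
python3 - <<'E'
from h import *
s=capture('side')
cv2.imwrite('pics/b1.png',crop(s,140,100,300,220,5))
E
python3 st.py 0.597,0.292,0.0203 90
```

```text
t: 11.15
eef_pos: [0.5972, 0.2922, 0.0186]
tcp_rot: [-0.707, -0.005, -0.002, 0.708]
ft_force: [-0.3, -0.5, -0.8]
width: 0.52
t 11.2 tcp [0.5972 0.2922 0.0186] jaw yaw 90.29 tilt [ 0.01   0.002 -1.   ] w 0.521 F [ 0.6 -0.6 -1.5]
offset units [-0.002 -0.001  0.011] roll units to [np.float64(-0.006)]
```

View pics/b1.png

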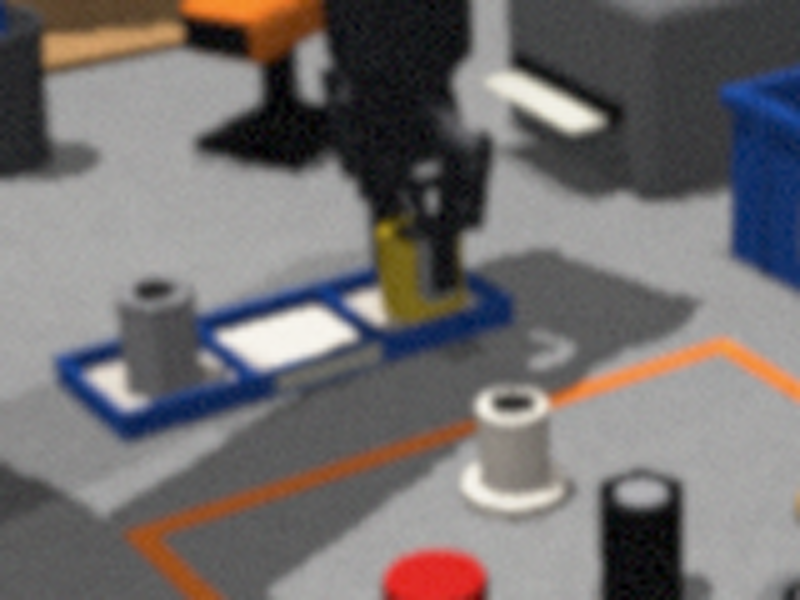

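```bash
python3 -m inch '{"offset":[[0,0,-0.003],[0,0,-0.006],[0,0,-0.01],[0,0,-0.01],[0,0,-0.01]],"roll":[0,0,0,0,0]}'; python3 st.py 0.597,0.292,0.0203 90
```

```text
t: 11.62
eef_pos: [0.5975, 0.2922, 0.0178]
tcp_rot: [-0.707, -0.006, -0.002, 0.708]
ft_force: [-1.3, -0.7, 5.7]
width: 0.522
t 11.62 tcp [0.5975 0.2922 0.0178] jaw yaw 90.3 tilt [ 0.011  0.002 -1.   ] w 0.522 F [-1.3 -0.7  5.7]
offset units [-0.004 -0.002  0.017] roll units to [np.float64(-0.007)]
```

```bash
python3 -m inch '{"offset":[[0,0,0],[0,0,0],[0,0,0],[0,0,0],[0,0,0]],"roll":[0,0,0,0,0]}' 55; python3 -m inch '{"offset":[[0,0,0.1],[0,0,0.3],[0,0,0.5],[0,-0.1,0.7],[0.05,-0.3,0.85]],"roll":[0,0,0,0,0]}'; python3 -m inch '{"offset":[[0.05,-0.2,0],[0.1,-0.4,0],[0.15,-0.6,0],[0.2,-0.8,0],[0.3,-1,0]],"roll":[0,0,0,0,0]}';python3 st.py 0.654,-0.002,0.1 90
python3 - <<'E'
from h import *
w=capture('wrist');s=capture('side')
cv2.imwrite('pics/c1.png',w['image'][:,:,::-1])
cv2.imwrite('pics/c2.png',crop(s,140,100,300,220,5))
E
```

```text
t: 12.03
eef_pos: [0.5975, 0.2922, 0.0176]
tcp_rot: [-0.707, -0.006, -0.002, 0.708]
ft_force: [-0.1, -0.5, 0.3]
width: 0.785
t: 12.45
eef_pos: [0.6049, 0.2499, 0.1494]
tcp_rot: [-0.706, -0.008, -0.002, 0.708]
ft_force: [0.1, -0.2, -0.3]
width: 0.783
t: 12.87
eef_pos: [0.6496, 0.0987, 0.1508]
tcp_rot: [-0.706, -0.009, -0.002, 0.708]
ft_force: [0.1, 0.3, -0.7]
width: 0.783
t 12.87 tcp [0.6496 0.0987 0.1508] jaw yaw 90.56 tilt [ 0.014  0.004 -1.   ] w 0.783 F [ 0.1  0.3 -0.7]
offset units [ 0.029 -0.672 -0.339] roll units to [np.float64(-0.012)]
```

View pics/c1.png

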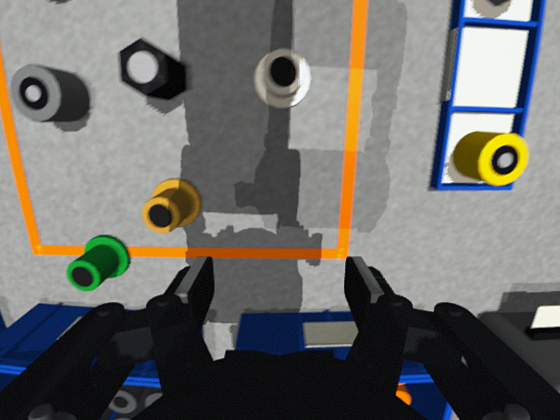

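View pics/c2.png

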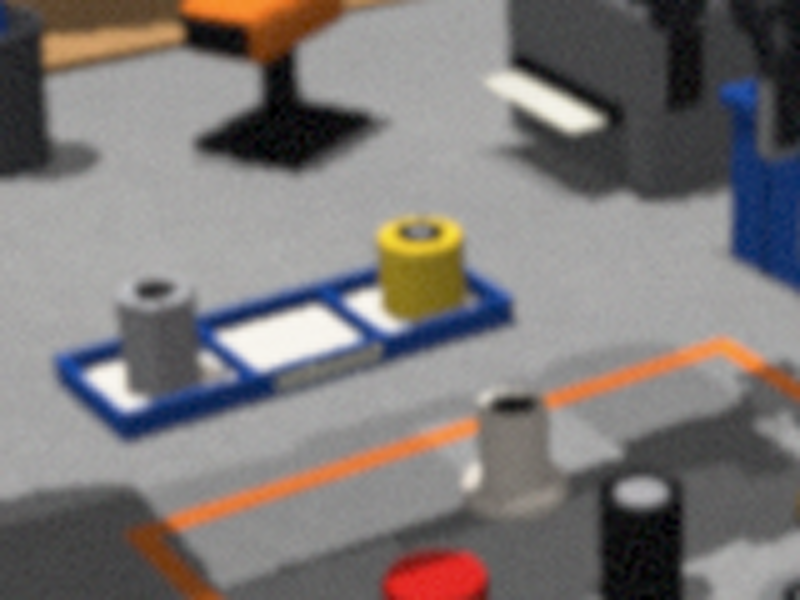

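```bash
python3 - <<'E'
from h import *
w=capture('wrist')
print(unproj(w,159,215.5,.048),unproj(w,283,71.5,.048))
E
python3 -m inch '{"offset":[[0.02,-0.2,0],[0.03,-0.4,0],[0.03,-0.6,0],[0.03,-0.67,-0.1],[0.03,-0.67,-0.3]],"roll":[0,0,0,0,0]}' 80; python3 st.py 0.654,-0.002,0.018 90
```

```text
[ 0.65725353 -0.0086169   0.048     ] [0.54200944 0.09861603 0.048     ]
t: 13.43
eef_pos: [0.6592, -0.0054, 0.1111]
tcp_rot: [-0.707, -0.011, -0.008, 0.707]
ft_force: [1.2, -0.8, 0.1]
width: 0.683
t 13.43 tcp [ 0.6592 -0.0054  0.1111] jaw yaw 90.21 tilt [ 0.026  0.001 -1.   ] w 0.683 F [ 1.2 -0.8  0.1]
offset units [-0.034  0.022 -0.621] roll units to [np.float64(-0.005)]
```

```bash
python3 -m inch '{"offset":[[-0.028,0.01,0],[-0.028,0.01,-0.1],[-0.028,0.01,-0.2],[-0.028,0.01,-0.25],[-0.028,0.01,-0.25]],"roll":[0,0,0,0,0]}'; python3 st.py 0.655,-0.004,0.018 90
python3 - <<'E'
from h import *
w=capture('wrist')
cv2.imwrite('pics/d1.png',w['image'][:,:,::-1])
E
```

```text
t: 13.85
eef_pos: [0.6536, -0.0024, 0.0726]
tcp_rot: [-0.706, -0.01, -0.006, 0.708]
ft_force: [0.6, -0.2, -0.7]
width: 0.688
t 13.85 tcp [ 0.6536 -0.0024  0.0726] jaw yaw 90.29 tilt [ 0.023  0.002 -1.   ] w 0.688 F [ 0.6 -0.2 -0.7]
offset units [ 0.009 -0.01  -0.364] roll units to [np.float64(-0.006)]
```

View pics/d1.png

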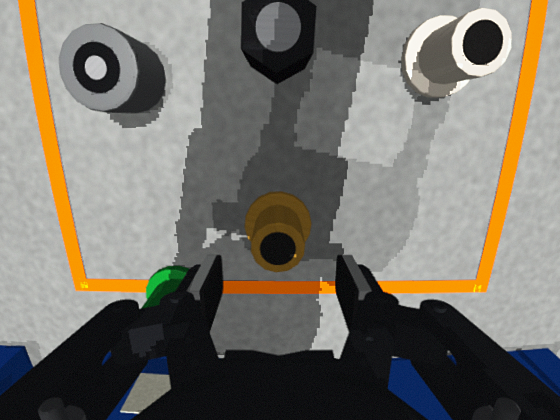

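```bash
python3 -m inch '{"offset":[[0.009,-0.01,0],[0.009,-0.01,-0.1],[0.009,-0.01,-0.2],[0.009,-0.01,-0.28],[0.009,-0.01,-0.35]],"roll":[0,0,0,0,0]}'; python3 -m inch '{"offset":[[0,0,0],[0,0,0],[0,0,0],[0,0,0],[0,0,0]],"roll":[0,0,0,0,0]}' 255 80; python3 st.py 0.655,-0.004,0.018 90
```

```text
t: 14.32
eef_pos: [0.6552, -0.0041, 0.0199]
tcp_rot: [-0.706, -0.01, -0.007, 0.708]
ft_force: [0.4, 0.3, -0.2]
width: 0.686
t: 14.73
eef_pos: [0.6557, -0.0041, 0.0205]
tcp_rot: [-0.706, -0.01, -0.007, 0.708]
ft_force: [-0.3, 0.4, -1.7]
width: 0.379
t 14.73 tcp [ 0.6557 -0.0041  0.0205] jaw yaw 90.29 tilt [ 0.025  0.002 -1.   ] w 0.379 F [-0.3  0.4 -1.7]
offset units [-0.004  0.001 -0.017] roll units to [np.float64(-0.006)]
```

```bash
python3 -m inch '{"offset":[[0,0,0.05],[0,0,0.2],[0,0,0.4],[-0.05,0.1,0.6],[-0.1,0.2,0.75]],"roll":[0,0,0,0,0]}'; python3 -m inch '{"offset":[[-0.1,0.2,0],[-0.2,0.4,0],[-0.3,0.6,0],[-0.4,0.8,0],[-0.5,1.0,0]],"roll":[0,0,0,0,0]}';  python3 -m inch '{"offset":[[-0.1,0.2,0],[-0.2,0.4,0],[-0.26,0.6,0],[-0.28,0.7,0],[-0.28,0.75,0]],"roll":[0,0,0,0,0]}'; python3 st.py 0.5224,0.2913,0.0245 90
```

```text
t: 15.15
eef_pos: [0.642, 0.0253, 0.137]
tcp_rot: [-0.707, -0.011, -0.009, 0.707]
ft_force: [0.3, 0.7, -0.3]
width: 0.377
t: 15.57
eef_pos: [0.5664, 0.1765, 0.1382]
tcp_rot: [-0.707, -0.012, -0.01, 0.707]
ft_force: [0.4, 0.1, -2.0]
width: 0.374
t: 15.98
eef_pos: [0.5233, 0.2915, 0.1391]
tcp_rot: [-0.706, -0.013, -0.009, 0.708]
ft_force: [0.5, -0.2, -1.4]
width: 0.377
t 15.98 tcp [0.5233 0.2915 0.1391] jaw yaw 90.35 tilt [ 0.031  0.002 -1.   ] w 0.377 F [ 0.5 -0.2 -1.4]
offset units [-0.006 -0.001 -0.764] roll units to [np.float64(-0.008)]
```

```bash
python3 -m inch '{"offset":[[-0.006,0,-0.1],[-0.006,0,-0.3],[-0.006,0,-0.5],[-0.006,0,-0.62],[-0.006,0,-0.7]],"roll":[0,0,0,0,0]}'; python3 st.py 0.5224,0.2913,0.0245 90;python3 - <<'E'
from h import *
s=capture('side')
cv2.imwrite('pics/e2.png',crop(s,140,100,300,220,5))
E
```

```text
t: 16.4
eef_pos: [0.5215, 0.2902, 0.0319]
tcp_rot: [-0.707, -0.012, -0.008, 0.707]
ft_force: [-1.1, -0.7, -1.0]
width: 0.382
t 16.4 tcp [0.5215 0.2902 0.0319] jaw yaw 90.31 tilt [ 0.028  0.001 -1.   ] w 0.382 F [-1.1 -0.7 -1. ]
offset units [ 0.006  0.007 -0.049] roll units to [np.float64(-0.007)]
```

View pics/e2.png

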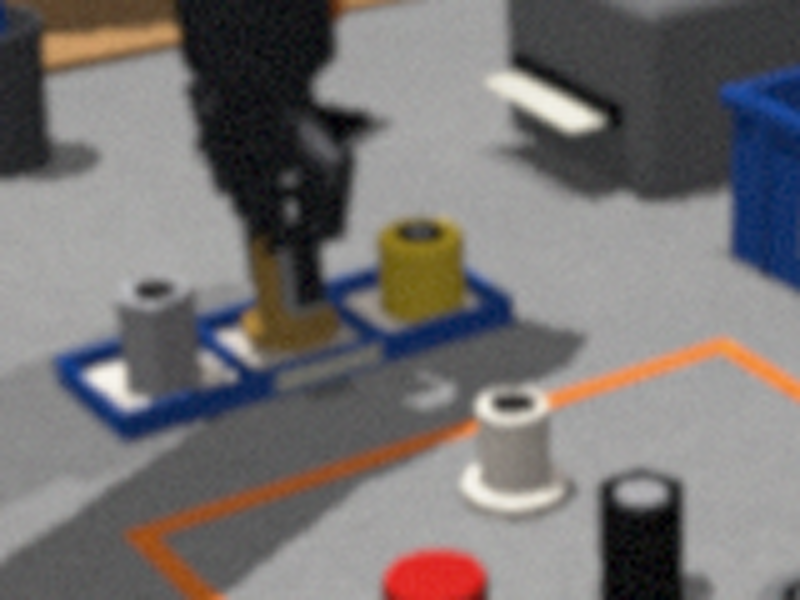

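```bash
python3 -m inch '{"offset":[[0.006,0.007,-0.01],[0.006,0.007,-0.02],[0.006,0.007,-0.03],[0.006,0.007,-0.04],[0.006,0.007,-0.05]],"roll":[0,0,0,0,0]}'; python3 -m inch '{"offset":[[0,0,-0.002],[0,0,-0.004],[0,0,-0.006],[0,0,-0.008],[0,0,-0.01]],"roll":[0,0,0,0,0]}'
```

```text
t: 16.87
eef_pos: [0.5224, 0.2913, 0.024]
tcp_rot: [-0.707, -0.012, -0.008, 0.707]
ft_force: [-0.4, 0.0, -1.5]
width: 0.376
t: 17.28
eef_pos: [0.5228, 0.2914, 0.0231]
tcp_rot: [-0.707, -0.012, -0.008, 0.707]
ft_force: [-1.1, -0.9, 3.5]
width: 0.374
```

Contact with the floor. I'll release and lift.

```bash
python3 -m inch '{"offset":[[0,0,0],[0,0,0],[0,0,0],[0,0,0],[0,0,0]],"roll":[0,0,0,0,0]}' 70;  python3 -m inch '{"offset":[[0,0,0.1],[0,0,0.3],[0,0,0.5],[0,-0.1,0.7],[-0.05,-0.3,0.85]],"roll":[0,0,0,0,0]}'; python3 -m inch '{"offset":[[-0.05,-0.2,0],[-0.1,-0.4,0],[-0.15,-0.6,0],[-0.2,-0.8,0],[-0.25,-1,0]],"roll":[0,0,0,0,0]}';python3 st.py 0.44,-0.0962,0.15 90
python3 - <<'E'
from h import *
s=capture('side');t=capture('top')
cv2.imwrite('pics/f2.png',crop(s,140,100,300,220,5))
cv2.imwrite('pics/f3.png',t['image'][:,:,::-1])
E
```

```text
t: 17.7
eef_pos: [0.5228, 0.2914, 0.0231]
tcp_rot: [-0.707, -0.012, -0.008, 0.707]
ft_force: [0.4, 0.9, -1.0]
width: 0.725
t: 18.12
eef_pos: [0.517, 0.2481, 0.1538]
tcp_rot: [-0.706, -0.015, -0.009, 0.708]
ft_force: [1.7, -0.6, 0.2]
width: 0.73
t: 18.53
eef_pos: [0.4789, 0.0968, 0.1539]
tcp_rot: [-0.706, -0.015, -0.009, 0.708]
ft_force: [0.6, -1.1, -0.2]
width: 0.726
t 18.53 tcp [0.4789 0.0968 0.1539] jaw yaw 90.49 tilt [ 0.034  0.003 -0.999] w 0.726 F [ 0.6 -1.1 -0.2]
offset units [-0.259 -1.287 -0.026] roll units to [np.float64(-0.011)]
```

View pics/f2.png

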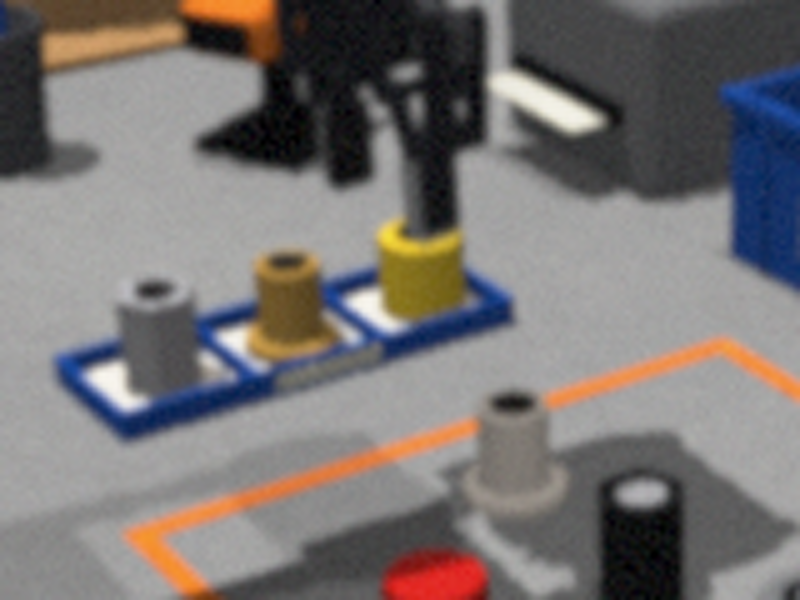

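View pics/f3.png

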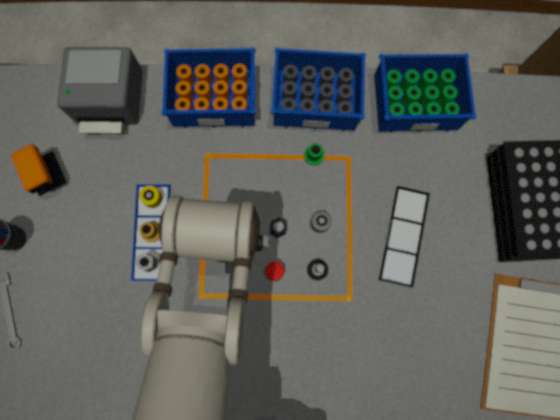

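```bash
python3 -m inch '{"offset":[[-0.05,-0.2,0],[-0.1,-0.4,0],[-0.15,-0.6,0],[-0.2,-0.8,0],[-0.25,-1,0]],"roll":[0,0,0,0,0]}'; python3 -m inch '{"offset":[[0,-0.15,0],[0,-0.27,0],[0,-0.27,-0.05],[0,-0.27,-0.15],[0,-0.27,-0.2]],"roll":[0,0,0,0,0]}' 100; python3 st.py 0.44,-0.0962,0.03 90
python3 - <<'E'
from h import *
s=capture('wrist')
cv2.imwrite('pics/g1.png',s['image'][:,:,::-1])
print([(np.round(d['position'],4),d['confidence']) for d in boxes_of(s,'levelling_foot')])
E
```

```text
t: 19.05
eef_pos: [0.441, -0.0559, 0.1539]
tcp_rot: [-0.706, -0.014, -0.01, 0.708]
ft_force: [-0.1, 0.7, 0.6]
width: 0.726
t: 19.47
eef_pos: [0.4404, -0.0953, 0.1223]
tcp_rot: [-0.706, -0.013, -0.01, 0.708]
ft_force: [-0.2, -0.3, 0.2]
width: 0.609
t 19.47 tcp [ 0.4404 -0.0953  0.1223] jaw yaw 90.27 tilt [ 0.032  0.003 -0.999] w 0.609 F [-0.2 -0.3  0.2]
offset units [-0.003 -0.006 -0.615] roll units to [np.float64(-0.006)]
[(array([ 0.4405, -0.0983,  0.0183]), 0.66)]
```

View pics/g1.png

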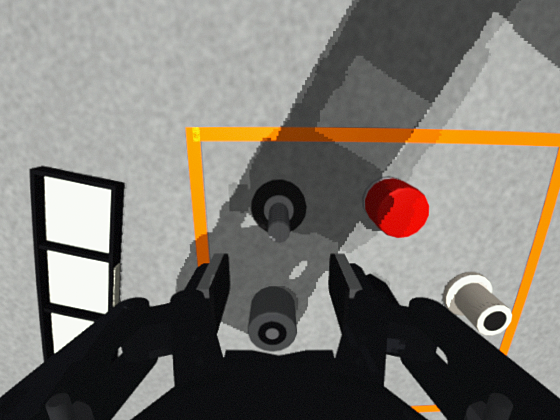

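```bash
python3 -m inch '{"offset":[[0,-0.006,-0.1],[0,-0.006,-0.25],[0,-0.006,-0.4],[0,-0.006,-0.53],[0,-0.006,-0.6]],"roll":[0,0,0,0,0]}'; python3 st.py 0.44,-0.0962,0.032; python3 -m inch '{"offset":[[0,0,0],[0,0,0],[0,0,0],[0,0,0],[0,0,0]],"roll":[0,0,0,0,0]}' 255 80; python3 -m inch '{"offset":[[0,0,0],[0,0,0],[0,0,0],[0,0,0],[0,0,0]],"roll":[0,0,0,0,0]}' 255 80;python3 st.py 0.44,-0.0962,0.032
```

```text
t: 19.98
eef_pos: [0.4387, -0.0942, 0.0301]
tcp_rot: [-0.705, -0.012, -0.007, 0.709]
ft_force: [-1.1, 0.5, 0.1]
width: 0.613
t 19.98 tcp [ 0.4387 -0.0942  0.0301] jaw yaw 90.39 tilt [ 0.028  0.006 -1.   ] w 0.613 F [-1.1  0.5  0.1]
offset units [ 0.009 -0.013  0.012] roll units to [np.float64(-0.009)]
t: 20.4
eef_pos: [0.4396, -0.0946, 0.0313]
tcp_rot: [-0.705, -0.013, -0.008, 0.709]
ft_force: [-0.3, 0.6, 1.3]
width: 0.163
t: 20.82
eef_pos: [0.4395, -0.0946, 0.0313]
tcp_rot: [-0.705, -0.013, -0.008, 0.709]
ft_force: [-0.0, -0.4, 0.8]
width: 0.169
t 20.82 tcp [ 0.4395 -0.0946  0.0313] jaw yaw 90.39 tilt [ 0.029  0.005 -1.   ] w 0.169 F [-0.  -0.4  0.8]
offset units [ 0.003 -0.011  0.005] roll units to [np.float64(-0.009)]
```

```bash
python3 -m inch '{"offset":[[0,0,0.05],[0,0,0.2],[0,0,0.4],[0,-0.1,0.6],[0.03,-0.2,0.7]],"roll":[0,0,0,0,0]}'; python3 -m inch '{"offset":[[0.02,-0.2,0],[0.04,-0.4,0],[0.05,-0.6,0],[0.06,-0.8,0],[0.06,-1.0,0]],"roll":[0,0,0,0,-0.1]}'; python3 st.py 0.4527,-0.2851,0.0355 78
```

```text
t: 21.23
eef_pos: [0.4451, -0.1252, 0.1402]
tcp_rot: [-0.706, -0.015, -0.009, 0.708]
ft_force: [0.3, -0.4, 0.1]
width: 0.163
t: 21.65
eef_pos: [0.4541, -0.2767, 0.1407]
tcp_rot: [-0.706, 0.013, -0.037, 0.707]
ft_force: [-0.2, 0.7, -1.8]
width: 0.169
t 21.65 tcp [ 0.4541 -0.2767  0.1407] jaw yaw 85.95 tilt [ 0.034 -0.001 -0.999] w 0.169 F [-0.2  0.7 -1.8]
offset units [-0.009 -0.056 -0.701] roll units to [np.float64(-0.177)]
```

```bash
python3 -m inch '{"offset":[[-0.009,-0.056,0],[-0.009,-0.056,-0.2],[-0.009,-0.056,-0.4],[-0.009,-0.056,-0.55],[-0.009,-0.056,-0.63]],"roll":[0,0,0,0,0]}'; python3 st.py 0.4527,-0.2851,0.0355 78
python3 - <<'E'
from h import *
s=capture('side')
cv2.imwrite('pics/i2.png',crop(s,280,200,440,320,5))
E
```

```text
t: 22.07
eef_pos: [0.4509, -0.2831, 0.0433]
tcp_rot: [-0.705, 0.014, -0.035, 0.708]
ft_force: [0.2, 0.6, -3.1]
width: 0.168
t 22.07 tcp [ 0.4509 -0.2831  0.0433] jaw yaw 85.97 tilt [ 0.03   0.004 -1.   ] w 0.168 F [ 0.2  0.6 -3.1]
offset units [ 0.012 -0.013 -0.052] roll units to [np.float64(-0.177)]
```

View pics/i2.png

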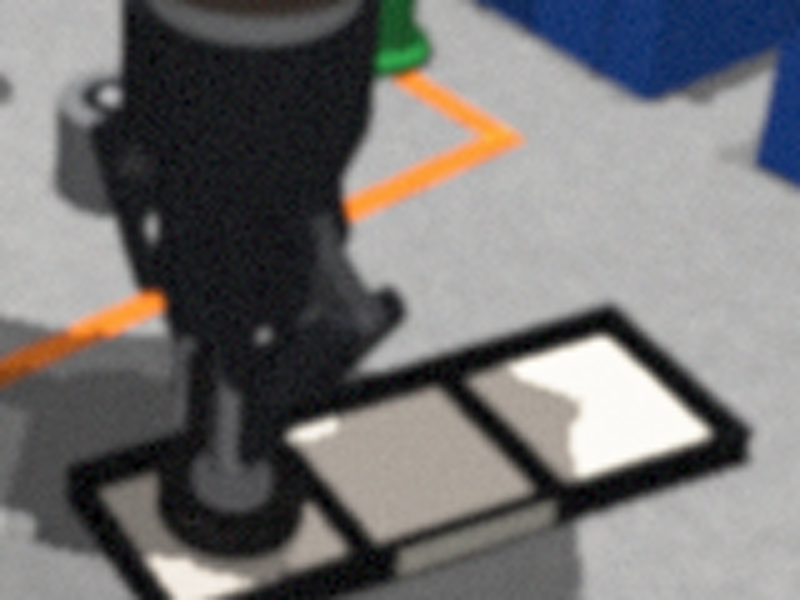

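```bash
python3 -m inch '{"offset":[[0.012,-0.013,0],[0.012,-0.013,-0.01],[0.012,-0.013,-0.02],[0.012,-0.013,-0.03],[0.012,-0.013,-0.035]],"roll":[0,0,0,0,0]}'; python3 st.py 0.4527,-0.2851,0.0355 78
python3 - <<'E'
from h import *
s=capture('side'); im=crop(s,280,200,440,320,5)
yw=np.radians(-12); c=np.array([.4527,-.2851])
ux=np.array([np.cos(yw),np.sin(yw)]);uy=np.array([-ux[1],ux[0]])
for z in (.004,.016):
  P=[[*(c+a*ux*.035+b*uy*.035),z] for a,b in((1,1),(1,-1),(-1,-1),(-1,1))]; poly(im,s,np.array(P),5,np.array([280,200]),(0,255,0))
ring(im,s,*c,.004+.0033,.025,5,np.array([280,200]),(255,0,255)); ring(im,s,*c,.016+.0033,.025,5,np.array([280,200]),(255,0,255))
cv2.imwrite('pics/i3.png',im)
E
```

```text
t: 22.53
eef_pos: [0.4528, -0.285, 0.0378]
tcp_rot: [-0.705, 0.014, -0.035, 0.708]
ft_force: [0.4, -0.8, -1.2]
width: 0.166
t 22.53 tcp [ 0.4528 -0.285   0.0378] jaw yaw 85.98 tilt [ 0.03   0.004 -1.   ] w 0.166 F [ 0.4 -0.8 -1.2]
offset units [-0.001 -0.001 -0.016] roll units to [np.float64(-0.177)]
```

View pics/i3.png

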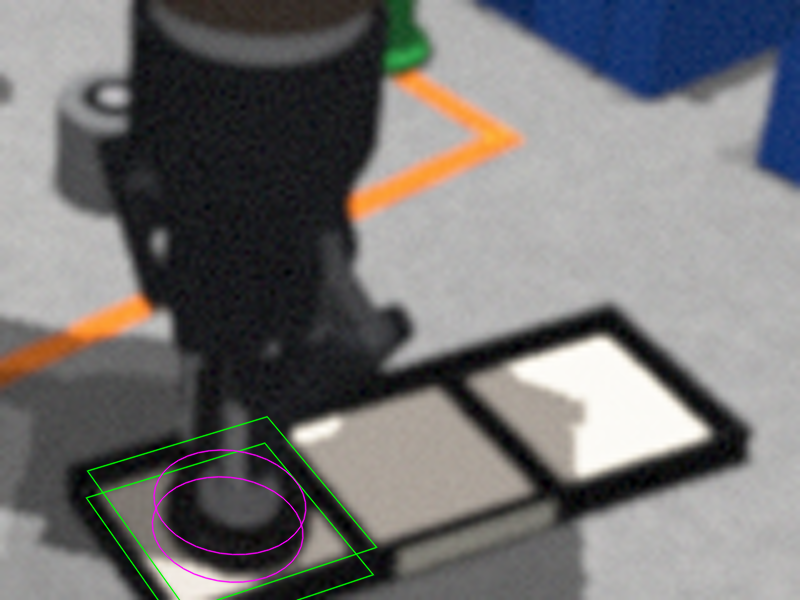

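```bash
python3 -m inch '{"offset":[[0,0,-0.003],[0,0,-0.006],[0,0,-0.01],[0,0,-0.014],[0,0,-0.018]],"roll":[0,0,0,0,0]}'; python3 -m inch '{"offset":[[0,0,-0.002],[0,0,-0.004],[0,0,-0.006],[0,0,-0.007],[0,0,-0.008]],"roll":[0,0,0,0,0]}'
```

```text
t: 23.0
eef_pos: [0.4527, -0.2848, 0.0353]
tcp_rot: [-0.705, 0.014, -0.035, 0.708]
ft_force: [-3.7, 2.8, 7.9]
width: 0.163
t: 23.42
eef_pos: [0.4528, -0.2849, 0.0353]
tcp_rot: [-0.705, 0.014, -0.035, 0.709]
ft_force: [-4.2, 4.0, 12.0]
width: 0.164
```

```bash
python3 -m inch '{"offset":[[0,0,0],[0,0,0],[0,0,0],[0,0,0],[0,0,0]],"roll":[0,0,0,0,0]}' 55;  python3 -m inch '{"offset":[[0,0,0.1],[0,0,0.3],[0,0,0.5],[0,0,0.7],[-0.01,0.2,0.8]],"roll":[0,0,0,0,0]}'; python3 -m inch '{"offset":[[0,0.2,0],[-0.02,0.4,0],[-0.04,0.6,0],[-0.08,0.8,0],[-0.1,1,0]],"roll":[0,0,0,0,0]}';python3 st.py 0.4345,0.003,0.1
python3 - <<'E'
from h import *
s=capture('side')
cv2.imwrite('pics/j2.png',crop(s,200,160,440,340,3.3))
E
```

```text
t: 23.83
eef_pos: [0.4527, -0.2849, 0.0351]
tcp_rot: [-0.705, 0.015, -0.035, 0.709]
ft_force: [0.0, -0.0, 0.1]
width: 0.785
t: 24.25
eef_pos: [0.4532, -0.2598, 0.1599]
tcp_rot: [0.707, -0.014, 0.038, -0.706]
ft_force: [0.8, 0.1, 1.0]
width: 0.784
t: 24.67
eef_pos: [0.4375, -0.1085, 0.1597]
tcp_rot: [0.707, -0.014, 0.038, -0.706]
ft_force: [0.6, 0.1, -0.8]
width: 0.783
t 24.67 tcp [ 0.4375 -0.1085  0.1597] jaw yaw 85.77 tilt [ 0.035 -0.003 -0.999] w 0.783 F [ 0.6  0.1 -0.8]
offset units [-0.02   0.743 -0.398] roll units to [np.float64(0.094)]
```

View pics/j2.png

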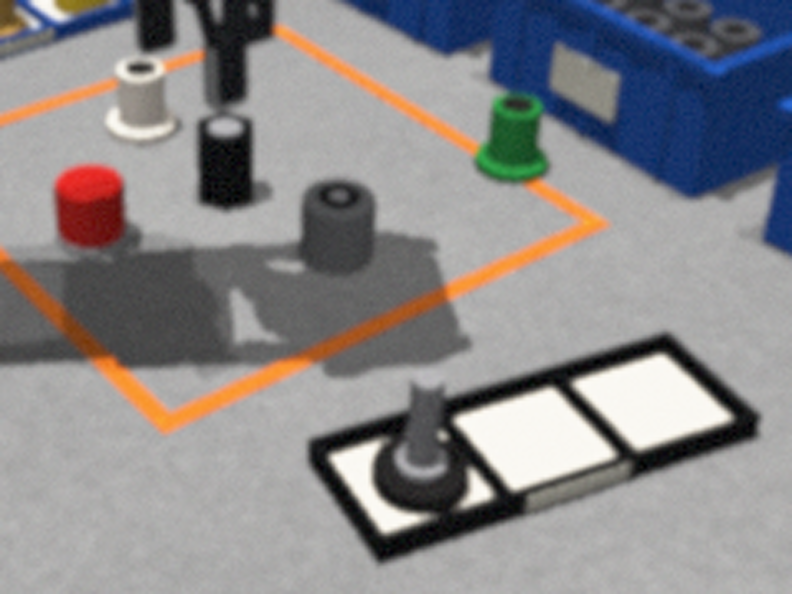

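```bash
python3 -m inch '{"offset":[[-0.005,0.2,0],[-0.01,0.4,0],[-0.02,0.6,0],[-0.02,0.743,-0.1],[-0.02,0.743,-0.3]],"roll":[0.05,0.09,0.09,0.09,0.09]}' ; python3 -m inch '{"offset":[[0,0,-0.05],[0,0,-0.1],[0,0,-0.1],[0,0,-0.1],[0,0,-0.1]],"roll":[0,0,0,0,0]}' ; python3 st.py 0.4348,0.003,0.018
python3 - <<'E'
from h import *
s=capture('wrist')
cv2.imwrite('pics/k1.png',s['image'][:,:,::-1])
im=s['image'].astype(int); m=((im[...,0]>80)&(im[...,1]<40)&(im[...,2]<45)).astype(np.uint8)
print(m.sum(),[(np.round(d['position'],4),d['confidence']) for d in boxes_of(s,'red_buffer')])
E
```

```text
t: 25.13
eef_pos: [0.4365, 0.0099, 0.1169]
tcp_rot: [-0.706, -0.016, -0.014, 0.708]
ft_force: [0.2, -0.7, -0.4]
width: 0.785
t: 25.55
eef_pos: [0.4375, 0.0091, 0.1031]
tcp_rot: [-0.706, -0.016, -0.015, 0.708]
ft_force: [-0.8, 0.7, 0.3]
width: 0.786
t 25.55 tcp [0.4375 0.0091 0.1031] jaw yaw 90.12 tilt [ 0.043  0.002 -0.999] w 0.786 F [-0.8  0.7  0.3]
offset units [-0.018 -0.041 -0.567] roll units to [np.float64(-0.003)]
2569 [(array([0.4317, 0.0078, 0.0447]), 0.95)]
```

View pics/k1.png

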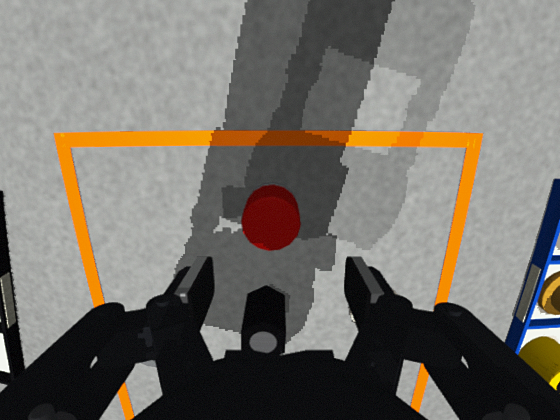

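```bash
python3 -m inch '{"offset":[[-0.018,-0.041,0],[-0.018,-0.041,-0.1],[-0.018,-0.041,-0.2],[-0.018,-0.041,-0.28],[-0.018,-0.041,-0.3]],"roll":[0,0,0,0,0]}' ; python3 st.py 0.4348,0.003,0.018
```

```text
t: 26.07
eef_pos: [0.4334, 0.0029, 0.0567]
tcp_rot: [-0.706, -0.015, -0.014, 0.708]
ft_force: [-1.0, 0.4, -0.1]
width: 0.78
t 26.07 tcp [0.4334 0.0029 0.0567] jaw yaw 90.11 tilt [ 0.041  0.003 -0.999] w 0.78 F [-1.   0.4 -0.1]
offset units [ 0.009  0.001 -0.258] roll units to [np.float64(-0.002)]
```

```bash
python3 -m inch '{"offset":[[0.009,0,-0.05],[0.009,0,-0.1],[0.009,0,-0.17],[0.009,0,-0.23],[0.009,0,-0.258]],"roll":[0,0,0,0,0]}' ; python3 st.py 0.4348,0.003,0.018;  python3 -m inch '{"offset":[[0,0,0],[0,0,0],[0,0,0],[0,0,0],[0,0,0]],"roll":[0,0,0,0,0]}' 255 80;python3 st.py 0.4348,0.003,0.018
```

```text
t: 26.48
eef_pos: [0.4341, 0.003, 0.0169]
tcp_rot: [-0.706, -0.015, -0.013, 0.708]
ft_force: [0.4, 0.7, 0.2]
width: 0.785
t 26.48 tcp [0.4341 0.003  0.0169] jaw yaw 90.1 tilt [ 0.039  0.003 -0.999] w 0.785 F [0.4 0.7 0.2]
offset units [0.004 0.    0.007] roll units to [np.float64(-0.002)]
t: 26.9
eef_pos: [0.4345, 0.0029, 0.0172]
tcp_rot: [-0.706, -0.015, -0.014, 0.708]
ft_force: [0.6, 0.3, -0.6]
width: 0.492
t 26.9 tcp [0.4345 0.0029 0.0172] jaw yaw 90.1 tilt [ 0.04   0.003 -0.999] w 0.492 F [ 0.6  0.3 -0.6]
offset units [0.002 0.001 0.005] roll units to [np.float64(-0.002)]
```

```bash
python3 -m inch '{"offset":[[0,0,0.05],[0,0,0.2],[0,0,0.4],[0,-0.1,0.6],[0.05,-0.2,0.8]],"roll":[0,0,0,0,0]}'; python3 -m inch '{"offset":[[0.1,-0.2,0],[0.2,-0.4,0],[0.3,-0.6,0],[0.4,-0.8,0],[0.5,-1.0,0]],"roll":[0,0,0,0,0]}';  python3 -m inch '{"offset":[[0.1,-0.2,0],[0.2,-0.4,0],[0.3,-0.6,0],[0.4,-0.8,0],[0.5,-0.9,0]],"roll":[0,0,0,0,0]}'; python3 st.py 0.5975,-0.3157,0.0215
```

```text
t: 27.32
eef_pos: [0.4405, -0.0266, 0.1385]
tcp_rot: [-0.706, -0.015, -0.012, 0.708]
ft_force: [0.8, -0.5, -1.0]
width: 0.487
t: 27.73
eef_pos: [0.5159, -0.178, 0.1391]
tcp_rot: [-0.706, -0.015, -0.013, 0.708]
ft_force: [0.3, 0.5, -0.5]
width: 0.494
t: 28.15
eef_pos: [0.591, -0.3167, 0.1396]
tcp_rot: [-0.706, -0.014, -0.013, 0.708]
ft_force: [0.1, -0.0, -2.1]
width: 0.491
t 28.15 tcp [ 0.591  -0.3167  0.1396] jaw yaw 90.06 tilt [ 0.039  0.002 -0.999] w 0.491 F [ 0.1 -0.  -2.1]
offset units [ 0.043  0.007 -0.787] roll units to [np.float64(-0.001)]
```

```bash
python3 -m inch '{"offset":[[0.043,0.007,0],[0.043,0.007,-0.2],[0.043,0.007,-0.4],[0.043,0.007,-0.6],[0.043,0.007,-0.68]],"roll":[0,0,0,0,0]}'; python3 st.py 0.5975,-0.3157,0.0215;  python3 -m inch '{"offset":[[0,0,-0.01],[0,0,-0.02],[0,0,-0.03],[0,0,-0.04],[0,0,-0.05]],"roll":[0,0,0,0,0]}'; python3 st.py 0.5975,-0.3157,0.0215
python3 - <<'E'
from h import *
s=capture('side')
cv2.imwrite('pics/l2.png',crop(s,280,200,440,320,5))
E
```

```text
t: 28.57
eef_pos: [0.5946, -0.3127, 0.0327]
tcp_rot: [-0.705, -0.012, -0.011, 0.709]
ft_force: [-0.5, 0.3, -2.6]
width: 0.492
t 28.57 tcp [ 0.5946 -0.3127  0.0327] jaw yaw 90.09 tilt [ 0.033  0.007 -0.999] w 0.492 F [-0.5  0.3 -2.6]
offset units [ 0.019 -0.02  -0.075] roll units to [np.float64(-0.002)]
t: 28.98
eef_pos: [0.5959, -0.3136, 0.0275]
tcp_rot: [-0.705, -0.013, -0.012, 0.709]
ft_force: [0.4, -0.7, -1.1]
width: 0.488
t 28.98 tcp [ 0.5959 -0.3136  0.0275] jaw yaw 90.1 tilt [ 0.036  0.005 -0.999] w 0.488 F [ 0.4 -0.7 -1.1]
offset units [ 0.01  -0.014 -0.04 ] roll units to [np.float64(-0.002)]
```

View pics/l2.png

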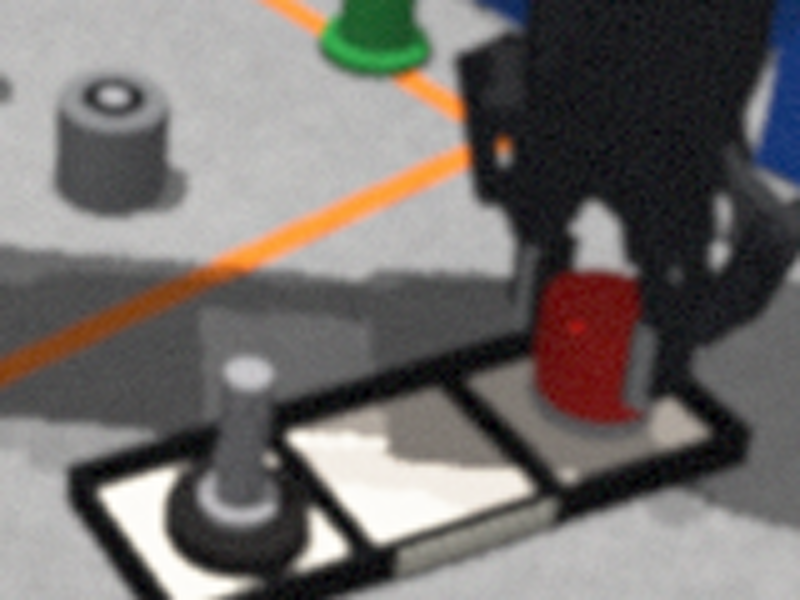

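Red is over the far compartment and centred enough. Lowering to contact.

```bash
python3 -m inch '{"offset":[[0.005,-0.014,-0.01],[0.005,-0.014,-0.02],[0.005,-0.014,-0.03],[0.005,-0.014,-0.038],[0.005,-0.014,-0.042]],"roll":[0,0,0,0,0]}'; python3 -m inch '{"offset":[[0,0,-0.002],[0,0,-0.004],[0,0,-0.006],[0,0,-0.008],[0,0,-0.01]],"roll":[0,0,0,0,0]}'
```

```text
t: 29.45
eef_pos: [0.5963, -0.3156, 0.0213]
tcp_rot: [-0.705, -0.013, -0.012, 0.709]
ft_force: [-5.0, 1.9, 9.7]
width: 0.493
t: 29.87
eef_pos: [0.5965, -0.3158, 0.0212]
tcp_rot: [-0.705, -0.013, -0.011, 0.709]
ft_force: [-4.9, 3.0, 11.0]
width: 0.497
```

```bash
python3 -m inch '{"offset":[[0,0,0],[0,0,0],[0,0,0],[0,0,0],[0,0,0]],"roll":[0,0,0,0,0]}' 55;  python3 -m inch '{"offset":[[0,0,0.1],[0,0,0.3],[0,0,0.5],[0,0,0.7],[0,0,0.95]],"roll":[0,0,0,0,0]}'; python3 -m inch '{"offset":[[-0.2,0,0],[-0.4,0,0.1],[-0.6,0,0.1],[-0.8,0,0.2],[-1,0,0.2]],"roll":[0,0,0,0,0]}'; python3 -m inch '{"offset":[[-0.2,0,0],[-0.4,0,0],[-0.6,0,0],[-0.8,0,0],[-1,0,0]],"roll":[0,0,0,0,0]}'
python3 -m inch '{"offset":[[0,0,0],[0,0,0],[0,0,0],[0,0,0],[0,0,0]],"roll":[0,0,0,0,0]}'
python3 - <<'E'
from h import *
s=capture('side');t=capture('top')
cv2.imwrite('pics/z1.png',crop(s,130,110,440,340,2.5))
cv2.imwrite('pics/z2.png',crop(t,120,140,440,300,2.5))
E
```

```text
t: 30.28
eef_pos: [0.5964, -0.3157, 0.0209]
tcp_rot: [-0.705, -0.013, -0.011, 0.709]
ft_force: [-0.6, -0.1, -0.5]
width: 0.785
t: 30.7
eef_pos: [0.5956, -0.315, 0.1644]
tcp_rot: [-0.705, -0.012, -0.011, 0.709]
ft_force: [0.5, 0.2, -0.8]
width: 0.781
t: 31.12
eef_pos: [0.4453, -0.3159, 0.198]
tcp_rot: [-0.706, -0.013, -0.012, 0.708]
ft_force: [0.3, -0.4, 1.2]
width: 0.785
t: 31.53
eef_pos: [0.2941, -0.3157, 0.199]
tcp_rot: [-0.707, -0.014, -0.012, 0.707]
ft_force: [-0.7, -0.9, -0.5]
width: 0.787
t: 31.95
eef_pos: [0.2949, -0.3157, 0.1993]
tcp_rot: [-0.707, -0.014, -0.012, 0.707]
ft_force: [0.4, 0.2, 0.1]
width: 0.783
```

View pics/z1.png

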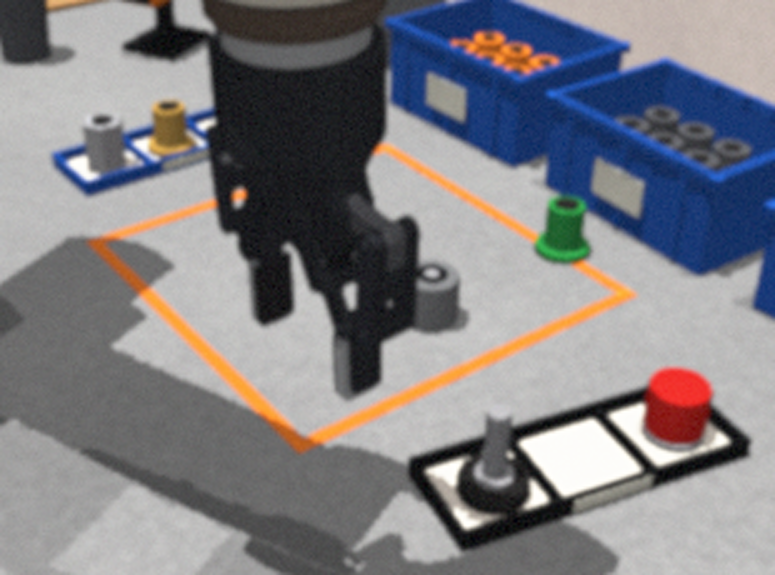

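View pics/z2.png

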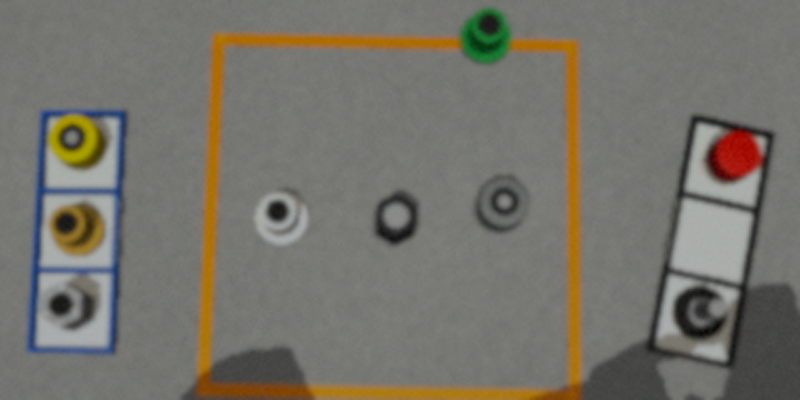

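Both kits stand upright, each part in its own compartment. The grey roller, white bushing and black nut are in place, and the arm is clear. Handing in.

```bash
python3 -c "
from station import *
print(finish_job())"
```

```text
the job is handed in; nothing more can be done
None
```

Both kits are made up, and the job was handed in at about 32 s of the 128 s allowed.

- **Blue tray, done first:** the steel nut is in the near compartment, the brass bushing in the middle and the yellow roller in the far one.
- **Black tray, only after that:** the levelling foot is in the near compartment and the red buffer in the far one.

**Last checks:** the final top and side pictures show all five parts upright, each in its own compartment. The exception is the yellow roller, which the gripper hid in the last side picture; the top view and earlier side pictures show it upright. In the top view the grey roller, white bushing, black nut and green bushing stand where they did. The gripper was open, clear of everything, and read about 0 N.

**What did not go as expected:**
- The nut was released without a clear floor-contact reading, so it may have settled a millimetre or so; pictures afterwards show it upright.
- The yellow roller touched down about 2.5 mm lower than I had worked out, possibly because it slipped slightly in the grip. I used a higher grip force (80 N instead of 60 N) for the last three parts.
- The tool's tilt drifted to about 2.5° over the job, with no visible effect on the placings.
- The wrist and top cameras disagreed by up to about 7 mm on part positions. I used the average or checked against the jaws before each grasp.

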